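Grease the rod lathe's headstock bearing

TASK

Lift the push-type grease gun out of its stand by its cork grip, press its coupler squarely onto the leaning grease nipple of the rod lathe until it snaps fully home, then keep pushing so that the gun's spring is about half compressed. Press gently: never more than 25 N, and never run the spring onto its stop. Finish while still gripping and pushing, without letting go, and leave everything else on the bench where it is.

Things in the scene. Friction and masses are not known exactly. Their poses are not given: they have to be found in the camera images.
- gun_grip (a point): Centre of the cork grip, the top part of a push-type grease gun (loose, 0.25 to 0.5 kg) hanging upright, coupler down, in its stand. Grip 28 x 28 mm, 50 mm long, flat sides facing this frame's x and y; z points up the tool's axis, coupler to grip. 24 mm below this point begins a 52 mm wide, 6 mm thick steel collar that rests on the stand. Raise at least 95 mm to clear the stand.
- coupler_mouth (a point): Centre of the coupler's open end, the lowest point of the gun, on its axis; z as gun_grip. 121 mm below gun_grip with the nozzle out (less by nozzle). From the collar down: barrel 34 mm wide, 40 mm long; sprung nozzle; bell-shaped coupler, 35 mm wide at the mouth. The mouth funnels from 27 to 18 mm inside; 12 mm deep, four sprung balls leave an 11 mm opening.
- coupler_seat (a point): Centre of the floor inside the coupler, on the gun's axis, 25 mm up from its mouth; 96 mm below gun_grip with the nozzle fully out, less by nozzle. The nipple's tip touches it when the coupler has snapped fully home. z as gun_grip.
- nozzle (a joint): How far the nozzle is pushed back into the barrel along the gun's axis, in m: 0 fully out, 0.020 at the hard stop. Its spring gives 4 N at the start and 0.5 N more per mm (9 N at half travel, 14 N just before the stop).
- nipple_tip (a point): Centre of the end face of the steel grease nipple on the lathe. z points out along its axis, leaning 28 degrees from vertical towards the lathe's front (-x of lathe, the robot's side); the coupler goes on along -z. The nipple stands 30 mm out of a 22 mm wide boss; head 16 mm wide, tapering over 7 mm to 8 mm at the tip; neck 9 mm.
- nipple: The same nipple; origin at its foot on the axis, 30 mm below its tip, z out along its axis. Pushing the coupler on takes about 7 to 8 N: four sprung balls ride over the head's taper, then jump behind it, and the coupler springs on the last few mm by itself.
- lathe: Small fixed rod lathe; origin under its centre on the table, x away from its front, z up. Aluminium rail 50 x 250 mm (along y), 22 mm high; in the middle a grey bearing block 62 x 56 mm, 88 mm high, from whose top front edge the nipple leans; a motor on the +y side, a chuck with a short rod blank on the -y side, all lower than 88 mm.
- stand: Fixed plywood stand, 90 x 110 mm (x, y), 108 mm high, origin at its underside centre; a top board 10 mm thick with a 39 mm round hole in the middle, on four corner posts. The gun hanging in it can shift about 2 mm.
- spool: Bystander, leave alone: green plastic thread spool, 34 mm wide, 50 mm high, standing between lathe and stand. Origin at its underside centre.
- spool2: Bystander, leave alone: black plastic thread spool, 34 mm wide, 50 mm high, behind. Origin at its underside centre.
- plate: Bystander, leave alone: white plate, 140 mm wide, 18 mm high, behind. Origin at its underside centre.
- jar: Bystander, leave alone: amber jar, 52 mm wide, 80 mm high, behind. Origin at its underside centre.
- cork_ring: Bystander, leave alone: cork ring, 32 mm wide, 25 mm high, near the robot. Origin at its underside centre.
- screwdriver: Bystander, leave alone: screwdriver lying near the robot. Origin at its underside.
- stir_stick: Bystander, leave alone: wooden stir stick 150 x 18 x 5 mm, lying at the front left. Origin at its underside centre.

How it is judged:
By the outcome, as a careful person would: the job done as asked, in the order asked, and still so for the second after the job is handed in, while the arm keeps its last pose, push and grip.
It also fails if it takes over 38 s, if anything falls off the work surface, if the arm or the gripper's body presses on something with over 40 N, if the wrist force passes 120 N, or if a joint passes its speed limit or range.

ROBOT

A 6-joint arm with a two-finger parallel gripper is mounted at the origin on the work surface. World frame = base frame: x ahead of the robot, y to its left, z up, the work surface at z = 0. Lengths are in m, angles in rad, forces in N, time in s.
With the tool pointing down it reaches from about 0.35 to 0.775 m from the base axis. Payload 5.5 kg.
Tool frame: the origin (TCP) lies on the centre line of the jaws, within the pads' length; the fingertips stand 11 mm ahead of it and the grasp point (between the pads) lies 8 mm behind it (env.tip_reach is the distance from the TCP to the fingertips, in m); z points along the fingers, x is the direction in which the jaws open and shut, and the axes are right-handed (so a half turn about z gives the same grasp; the last joint's range is limited). The gripper opens to 85 mm and grips with 20 to 120 N. Pads are 22 mm wide; open, the fingers measure 114 mm over their backs; the gripper's body (76 mm by 85 mm) begins 54 mm behind the grasp point. The pads swing forward as they close: fully open they stand 13 mm farther back than shut.
Start: joints at [1.198, 0.313, 0.046, 1.304, 0, 1.431], TCP at [0.133, 0.56, 0.242] pointing down, gripper open.
Joint ranges: [-2.76, 2.76], [-0.86, 1.69], [-1.03, 1.26], [-2.2, 2.34], [-1.47, 1.5], [-3.14, 3.14]. Speed limits (rad/s): [2.57, 2.57, 3.14, 3.14, 3.14, 3.14].

INTERFACE

Orientations are given as a unit quaternion [w, x, y, z].
In Python, from workcell import env gives the robot as it stands.
- The arm moves only by the tool carry_out, never from a script. Its argument "moves" is one flat list of numbers, 7 for each row, row after row: the gripper command: -1 is shut, 1 is fully open, values between are in proportion, then the shift along the tool's x, y, z in m, then the turn, a rotation vector about the tool's x, y, z in degrees. A call has exactly 5 rows; each row shifts and turns the pose as measured when the row begins, along the tool's axes as they then stand; what a row does not reach is not made up. A row lasts 1/8 s, in which the tool goes at most 62.5 mm and 10.7 degrees, less where a joint would pass 70% of its speed; a pose out of reach is approached as far as the arm can. A call is refused whole if a number of a shift passes 0.0625 or a number of a turn 10.7, either way. A call with a gripper value outside its range is refused whole. The fingers move at their own pace and stop on an object; "squeeze" is the grip in N (left out, the last holds). Time passes only in rows, so rows that do not move let the fingers close, or fill a call up. It gives the time, the measured TCP pose, the force and the opening at its end, in the units of the state.
- env.get_state(): the state, without advancing time (a new reading comes with each control period).
- env.read_camera(name): name is "scene" or "top" or "wrist"; returns the picture (480x640x3 uint8, red, green, blue); there is no depth.
- env.calibration(name): a dict with "camera_matrix" (3x3 intrinsics, pixels), "k1" (the pictures are not rectified: a ray, as slopes to the right and down, at radius r is drawn at 1 + k1 r^2 times it, then the intrinsics apply), "rvec" (rotation vector, rad) and "tvec" (3), from world to camera coordinates, as OpenCV has them; the wrist camera has in their place "hand_eye" (4x4, takes a point from camera to tool coordinates, whose origin is the TCP and whose axes are the tool frame's). Camera axes: x right, y down, z forward; pixel columns grow to the right and rows downward; lengths in m; the calibration is good to about 2 mm. A picture is of the moment at which its call begins: read the wrist's pose just before it. calibration takes no time and is no camera call.
- env.hand_in(): hands the job in, once; it reports no verdict.
The state is a dict: "clock": time; "joint_pos": joint angles; "qvel": joint speeds; "tau": joint torques, N m; "tcp_pos": TCP position; "orientation": TCP orientation; "wrist_force": force on the tool from outside, world axes, zero at the start; "ft_torque": the same for the moment, N m; "finger_gap": finger opening in m.
Only numpy, scipy, OpenCV 4.12 (cv2) and the standard library are available. Lean on these libraries where they do the work, as an engineer would, in place of code of your own. Each camera call takes 0.05 s, during which the arm holds its last target. There are 200 camera calls.

## Working session

There is one attempt and no reset: what is moved stays moved. The work goes in short steps, Python scripts to look and compute and a tool call to move; the robot and the scene stay as the last step left them, time stands still between calls to the robot, and variables do not carry over. Pictures are saved under pics/ and viewed, about 8 in all and at most 12, crops included, and the job is handed in when it is done.

Besides the shell and the picture viewer there is one more tool, called after "Call:" as name(argument=value, ...) on one line, values as JSON. carry_out: Moves the arm, as the interface text tells. Its arguments: {"type":"object","properties":{"moves":{"type":"array"},"squeeze":{"type":"number"}},"required":["moves"]}

```bash
ls; mkdir -p pics; cat > h.py <<'E'
import numpy as np, cv2
from scipy.spatial.transform import Rotation as R
from workcell import env
def cam(name, st=None):
    c=env.calibration(name); K=np.array(c["camera_matrix"],float); k1=c["k1"]
    if "rvec" in c:
        Rm=R.from_rotvec(np.ravel(c["rvec"])).as_matrix(); t=np.ravel(c["tvec"])
    else:
        st=st or env.get_state(); q=st["orientation"]
        T=np.eye(4);T[:3,:3]=R.from_quat([q[1],q[2],q[3],q[0]]).as_matrix();T[:3,3]=st["tcp_pos"]
        M=np.linalg.inv(T@np.array(c["hand_eye"])); Rm=M[:3,:3];t=M[:3,3]
    return K,k1,Rm,t
def proj(C,P):
    K,k1,Rm,t=C; p=np.atleast_2d(P)@Rm.T+t; s=p[:,:2]/p[:,2:]; s=s*(1+k1*(s**2).sum(1,keepdims=True))
    return s@K[:2,:2].T+K[:2,2]
def ray(C,uv):
    K,k1,Rm,t=C; d=np.linalg.solve(K[:2,:2],np.array(uv,float)-K[:2,2]); s=d.copy()
    for _ in range(20): s=d/(1+k1*(s@s))
    v=Rm.T@np.array([*s,1]); return -Rm.T@t, v/np.linalg.norm(v)
def onz(C,uv,z):
    o,v=ray(C,uv); return o+v*(z-o[2])/v[2]
def tri(obs):
    A=0;b=0
    for C,uv in obs:
        o,v=ray(C,uv);P=np.eye(3)-np.outer(v,v);A=A+P;b=b+P@o
    X=np.linalg.solve(A,b); return X,[np.round(proj(C,X)[0]-uv,1) for C,uv in obs]
def shot(name,fn):
    st=env.get_state(); im=env.read_camera(name); cv2.imwrite(f"pics/{fn}.png",im[:,:,::-1]); return st,im
E
python3 - <<'E'
from h import *
for n in("scene","top"):
    shot(n,n); c=cam(n); print(n,c[0].tolist(),c[1],(-c[2].T@c[3]).round(3))
print(env.get_state(), env.calibration("wrist")["hand_eye"])
E
```

```text
pics
scene [[613.4621118343598, 0.0, 315.0200337354232], [0.0, 613.4621118343598, 241.95945789536972], [0.0, 0.0, 1.0]] -0.012178833879064712 [1.531 0.318 0.722]
top [[559.450950454207, 0.0, 316.1720814163163], [0.0, 559.450950454207, 235.6412871238204], [0.0, 0.0, 1.0]] -0.11985765767245488 [0.509 0.071 1.314]
{'clock': 0.1, 'joint_pos': array([ 1.19840340e+00,  3.13950726e-01,  4.51156131e-02,  1.30363497e+00,
       -9.45600239e-06,  1.43122676e+00]), 'qvel': array([-1.19276983e-03, -1.33882367e-03,  3.18898055e-03, -7.93993660e-05,
       -6.11248285e-04,  1.79164456e-03]), 'tau': array([ 1.78949387e-03, -4.81726420e+01,  2.99244332e+01,  1.26895736e-02,
       -1.58356333e-04,  9.01814943e-07]), 'tcp_pos': array([0.13250015, 0.559072  , 0.241493  ]), 'orientation': array([ 4.26730556e-04,  7.84450365e-01,  6.20191038e-01, -7.19925051e-04]), 'wrist_force': array([ 0.44313268,  0.47389103, -0.00999977]), 'ft_torque': array([-0.03781184, -0.00334422,  0.03565248]), 'finger_gap': 0.08550335483519118} [[ 9.99999146e-01 -1.23820865e-03 -4.17231426e-04  2.77715504e-04]
 [ 1.30658701e-03  9.49714739e-01  3.13113729e-01 -8.03989565e-02]
 [ 8.55070748e-06 -3.13114007e-01  9.49715546e-01 -1.31066579e-01]
 [ 0.00000000e+00  0.00000000e+00  0.00000000e+00  1.00000000e+00]]
```

View pics/scene.png

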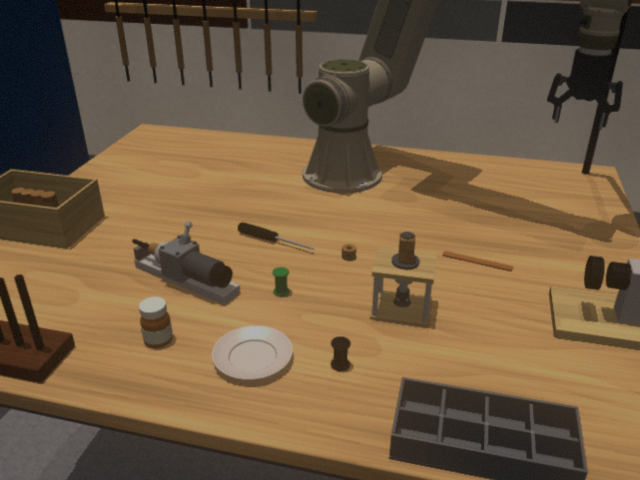

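View pics/top.png

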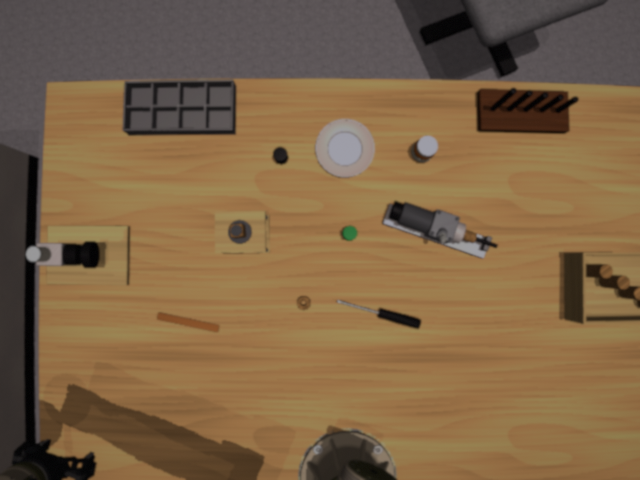

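The scene view shows the gun grip at about (407,248) in the stand and the nipple tip at about (187,228). In the top view the grip is at about (240,231) and the nipple at about (425,240). I'll enlarge both spots.

```bash
python3 - <<'E'
from h import *
s=cv2.imread("pics/scene.png");t=cv2.imread("pics/top.png")
def cr(im,x,y,w,h,f): return cv2.resize(im[y:y+h,x:x+w],None,fx=f,fy=f,interpolation=cv2.INTER_CUBIC)
a=cr(s,130,205,100,75,4);b=cr(s,360,225,100,75,4);c=cr(t,375,190,100,75,4);d=cr(t,200,195,100,75,4)
m=np.vstack([np.hstack([a,b]),np.hstack([c,d])]); m=cv2.convertScaleAbs(m,alpha=1.6)
cv2.imwrite("pics/crop.png",m)
E
```

```text
(no output)
```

View pics/crop.png

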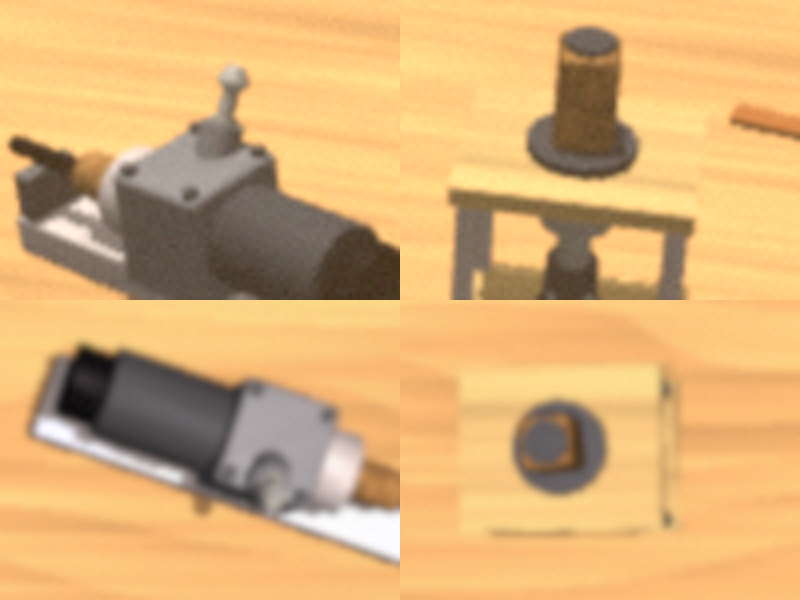

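```bash
python3 - <<'E'
from h import *
S=cam("scene");T=cam("top")
t=lambda x,y:(375+x/4,190+(y-300)/4); g=lambda x,y:(200+(x-400)/4,195+(y-300)/4)
s=lambda x,y:(130+x/4,205+y/4); sg=lambda x,y:(360+(x-400)/4,225+y/4)
X,r=tri([(S,s(235,72)),(T,t(275,505))]);print("tip",X.round(4),r)
X,r=tri([(S,sg(590,40)),(T,g(545,440))]);print("griptop",X.round(4),r)
# expected z: collar bottom=.108 => collar top .114, grip centre .138 , top .163
print("grip@.163",onz(T,g(545,440),.163).round(4),onz(S,sg(590,40),.163).round(4))
print("collar@.114",onz(T,g(560,447),.114).round(4), onz(S,sg(582,142),.114).round(4))
def ang(a,b,z): 
    d=onz(T,b,z)-onz(T,a,z);return np.degrees(np.arctan2(d[1],d[0])),np.linalg.norm(d)
print("rail",ang(t(35,432),t(400,562),.022),"motorline",ang(t(120,350),t(240,385),.06))
print("block",[onz(T,t(*p),.088).round(4) for p in((245,380),(338,408),(220,480))])
print("stand board edges",ang(g(460,365),g(658,366),.108),ang(g(460,365),g(460,528),.108))
print("stand ctr",onz(T,g(559,447),.108))
print("bolts scene", [onz(S,s(*p),.088).round(4) for p in((130,172),(190,195),(260,152),(196,128))])
E
```

```text
tip [ 0.5506 -0.198   0.1205] [array([-0.7, -0.1]), array([-0.6,  0.2])]
griptop [0.5708 0.2407 0.1653] [array([-0.7,  0.1]), array([-0.6,  0.1])]
grip@.163 [0.5711 0.2398 0.163 ] [0.5662 0.2416 0.163 ]
collar@.114 [0.57   0.2388 0.114 ] [0.5749 0.2426 0.114 ]
rail (np.float64(-109.27293225355012), np.float64(0.2264455304330186)) motorline (np.float64(-105.88755813009914), np.float64(0.07087819407814258))
block [array([ 0.6213, -0.1904,  0.088 ]), array([ 0.6061, -0.2424,  0.088 ]), array([ 0.5659, -0.1761,  0.088 ])]
stand board edges (np.float64(-90.13516887309214), np.float64(0.10792018937661498)) (np.float64(-179.26727519219503), np.float64(0.08851430282041171))
stand ctr [0.57029063 0.24017214 0.108     ]
bolts scene [array([ 0.6041, -0.2325,  0.088 ]), array([ 0.6167, -0.1943,  0.088 ]), array([ 0.5708, -0.1778,  0.088 ]), array([ 0.5566, -0.2192,  0.088 ])]
```

The triangulated grip top came out at z = 0.165 against an expected 0.163. The nipple tip is at about (0.551, -0.198, 0.1205), and the lathe yaw is about -19°. Next I'll plan the approach above the gun.

```bash
cat >> h.py <<'E'
def rot(q): return R.from_quat([q[1],q[2],q[3],q[0]])
def pose(zdir,xhint):
    z=np.array(zdir,float);z/=np.linalg.norm(z);x=np.array(xhint,float);x-=z*(x@z);x/=np.linalg.norm(x)
    return R.from_matrix(np.c_[x,np.cross(z,x),z])
def plan(p1,R1,grip,n=None,st=None,p0=None,R0=None,step=.058):
    if p0 is None:
        st=st or env.get_state(); p0=np.array(st["tcp_pos"]);R0=rot(st["orientation"])
    w=(R0.inv()*R1).as_rotvec(); p1=np.array(p1,float)
    if n is None: n=int(max(1,np.ceil(np.linalg.norm(p1-p0)/step),np.ceil(np.degrees(np.linalg.norm(w))/10)))
    for i in range(n):
        Rp=R0*R.from_rotvec(w*i/n); d=Rp.inv().apply((p1-p0)/n)
        print([grip]+[float(round(v,4)) for v in d]+[float(round(v,2)) for v in np.degrees(w/n)])
E
python3 - <<'E'
from h import *
plan([.57,.24,.27],pose([0,0,-1],[0,1,0]),1,n=10)
E
```

```text
[1, -0.021, 0.0499, -0.0028, -0.0, 0.01, -1.33]
[1, -0.0221, 0.0494, -0.0028, -0.0, 0.01, -1.33]
[1, -0.0233, 0.0489, -0.0028, -0.0, 0.01, -1.33]
[1, -0.0244, 0.0483, -0.0028, -0.0, 0.01, -1.33]
[1, -0.0255, 0.0478, -0.0028, -0.0, 0.01, -1.33]
[1, -0.0266, 0.0472, -0.0028, -0.0, 0.01, -1.33]
[1, -0.0277, 0.0465, -0.0028, -0.0, 0.01, -1.33]
[1, -0.0288, 0.0459, -0.0028, -0.0, 0.01, -1.33]
[1, -0.0298, 0.0452, -0.0028, -0.0, 0.01, -1.33]
[1, -0.0309, 0.0445, -0.0028, -0.0, 0.01, -1.33]
```

Call:
carry_out(moves=[1,-0.021,0.05,-0.003,0,0,-1.3,1,-0.022,0.049,-0.003,0,0,-1.3,1,-0.023,0.049,-0.003,0,0,-1.3,1,-0.024,0.048,-0.003,0,0,-1.3,1,-0.025,0.048,-0.003,0,0,-1.3])

```text
clock: 0.72
tcp_pos: [0.3535, 0.3987, 0.254]
orientation: [0.001, 0.744, 0.669, -0.003]
wrist_force: [0.4, 0.0, -0.2]
finger_gap: 0.0855
```

Call:
carry_out(moves=[1,-0.027,0.047,-0.003,0,0,-1.3,1,-0.028,0.047,-0.003,0,0,-1.3,1,-0.029,0.046,-0.003,0,0,-1.3,1,-0.03,0.045,-0.003,0,0,-1.3,1,-0.031,0.044,-0.003,0,0,-1.3])

```text
clock: 1.35
tcp_pos: [0.5793, 0.2336, 0.2672]
orientation: [-0.001, 0.703, 0.711, -0.004]
wrist_force: [0.1, 0.7, 0.3]
finger_gap: 0.085
```

```bash
python3 - <<'E'
from h import *
st,im=shot("wrist","w1"); print(st["tcp_pos"],st["orientation"])
np.save("w1.npy",dict(st),allow_pickle=True)
print(proj(cam("wrist",st),[[.57,.24,.163],[.57,.24,.114]]))
E
```

```text
[0.57926931 0.23360981 0.26718405] [-5.27552327e-04  7.03274197e-01  7.10906281e-01 -4.16955658e-03]
[[329.33308384 230.45249632]
 [327.93879675 212.02993894]]
```

View pics/w1.png

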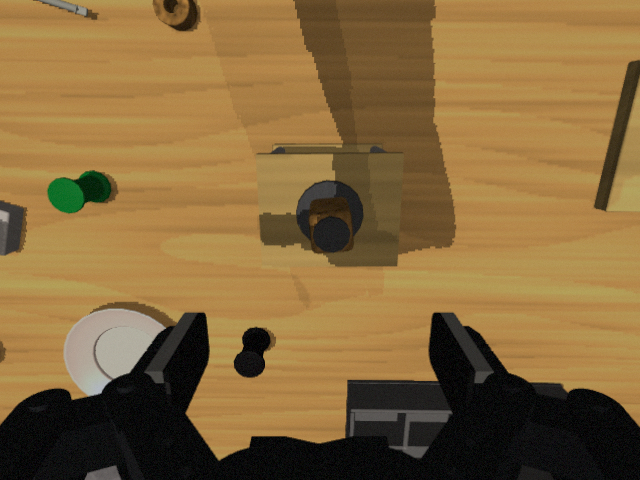

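The grip's cap is at about (332,234), 4 px from the prediction. I'll enlarge it to read the grip's yaw.

```bash
python3 - <<'E'
import cv2
im=cv2.imread("pics/w1.png")[165:275,285:375]
cv2.imwrite("pics/w1c.png",cv2.convertScaleAbs(cv2.resize(im,None,fx=5,fy=5,interpolation=cv2.INTER_CUBIC),alpha=2.2,beta=25))
E
```

```text
(no output)
```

View pics/w1c.png

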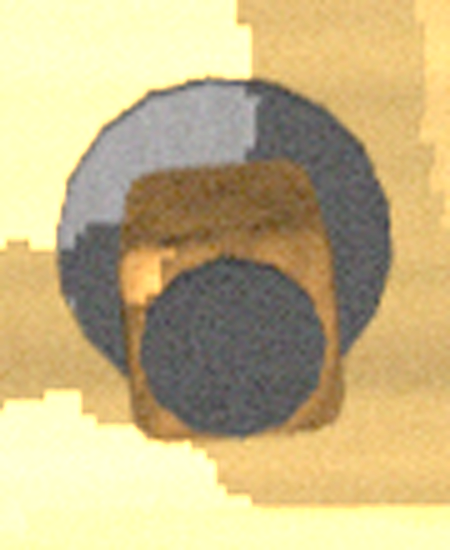

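```bash
python3 - <<'E'
from h import *
st=np.load("w1.npy",allow_pickle=True).item();C=cam("wrist",st)
print(onz(C,(332,234.4),.163),onz(C,(330,212.6),.114))
a=np.radians(94.5); Rg=pose([0,0,-1],[np.cos(a),np.sin(a),0])
plan([.571,.241,.24],Rg,1,n=1); plan([.571,.241,.132],Rg,1,p0=np.array([.571,.241,.24]),R0=Rg,n=3)
E
```

```text
[0.57261983 0.24175634 0.163     ] [0.57042842 0.24157412 0.114     ]
[1, 0.0122, -0.0136, 0.0263, -0.19, 0.44, -4.15]
[1, 0.0, 0.0, 0.036, 0.0, 0.0, 0.0]
[1, 0.0, 0.0, 0.036, 0.0, 0.0, 0.0]
[1, 0.0, 0.0, 0.036, 0.0, 0.0, 0.0]
```

Call:
carry_out(moves=[1,0.0125,-0.0135,0.026,-0.2,0.4,-4.1,1,0,0,0,0,0,0,1,0,0,0.03,0,0,0,1,0,0,0.03,0,0,0,1,0,0,0.02,0,0,0])

```text
clock: 2.02
tcp_pos: [0.5746, 0.2401, 0.161]
orientation: [0.002, 0.681, 0.732, 0.002]
wrist_force: [1.0, -0.3, 0.8]
finger_gap: 0.0852
```

```bash
python3 - <<'E'
from h import *
st=env.get_state();print(st["tcp_pos"],st["wrist_force"])
a=np.radians(94.5); Rg=pose([0,0,-1],[np.cos(a),np.sin(a),0])
plan([.571,.2415,.132],Rg,1,n=1)
E
```

```text
[0.57459267 0.2401371  0.16097308] [ 1.0047486  -0.34094159  0.78626807]
[1, 0.0016, -0.0036, 0.029, 0.28, 0.04, -0.42]
```

Call:
carry_out(moves=[1,0.0015,-0.0035,0.029,0.3,0,-0.4,1,0,0,0,0,0,0,-1,0,0,0,0,0,0,-1,0,0,0,0,0,0,-1,0,0,0,0,0,0], squeeze=80)

```text
clock: 2.65
tcp_pos: [0.5732, 0.2428, 0.1363]
orientation: [0.002, 0.68, 0.734, 0.002]
wrist_force: [-0.8, -0.2, 0.5]
finger_gap: 0.032
```

Call:
carry_out(moves=[-1,0,0,0,0,0,0,-1,0,0,0,0,0,0,-1,0,0,0,0,0,0,-1,0,0,0,0,0,0,-1,0,0,0,0,0,0])

```text
clock: 3.28
tcp_pos: [0.5733, 0.2428, 0.1368]
orientation: [0.002, 0.68, 0.734, 0.002]
wrist_force: [-0.7, -0.3, -0.0]
finger_gap: 0.0271
```

Call:
carry_out(moves=[-1,0,0,-0.02,0,0,0,-1,0,0,-0.03,0,0,0,-1,0,0,-0.03,0,0,0,-1,0,0,-0.03,0,0,0,-1,0,0,-0.02,0,0,0])

```text
clock: 3.9
tcp_pos: [0.5703, 0.242, 0.265]
orientation: [-0.001, 0.68, 0.733, -0.003]
wrist_force: [0.8, -0.3, -3.3]
finger_gap: 0.0271
```

Call:
carry_out(moves=[-1,0,0,-0.015,0,0,0,-1,0,0,0,0,0,0,-1,0,0,0,0,0,0,-1,0,0,0,0,0,0,-1,0,0,0,0,0,0])

```text
clock: 4.53
tcp_pos: [0.5698, 0.242, 0.2785]
orientation: [-0.001, 0.68, 0.733, -0.004]
wrist_force: [0.3, -0.9, -2.5]
finger_gap: 0.0268
```

```bash
python3 - <<'E'
from h import *
st=env.get_state();print(st)
s,im=shot("wrist","w2")
_,im2=shot("scene","s2")
big=cv2.resize(im2[130:290,330:490],(480,480),interpolation=cv2.INTER_CUBIC)
cv2.imwrite("pics/m2.png",np.hstack([cv2.resize(im[150:480,120:520],(400,330)),cv2.resize(big,(330,330))])[:,:,::-1])
E
```

```text
{'clock': 4.525, 'joint_pos': array([ 2.72631832e-01,  4.04248771e-01,  2.65095950e-01,  1.43923987e+00,
       -1.42278123e-03,  1.96532888e-01]), 'qvel': array([-0.00148944,  0.00303742, -0.00893558, -0.00445917, -0.00023868,
       -0.00020829]), 'tau': array([ 4.99465605e-03, -5.51276314e+01,  3.13125265e+01,  8.49031680e-02,
       -6.25147266e-03, -1.35626448e-05]), 'tcp_pos': array([0.56982521, 0.24196032, 0.27848382]), 'orientation': array([-0.00138173,  0.67968938,  0.73348989, -0.00360874]), 'wrist_force': array([ 0.30232015, -0.8871456 , -2.54814395]), 'ft_torque': array([-0.05325435, -0.0240319 ,  0.00801603]), 'finger_gap': 0.026821454927537007}
```

View pics/m2.png

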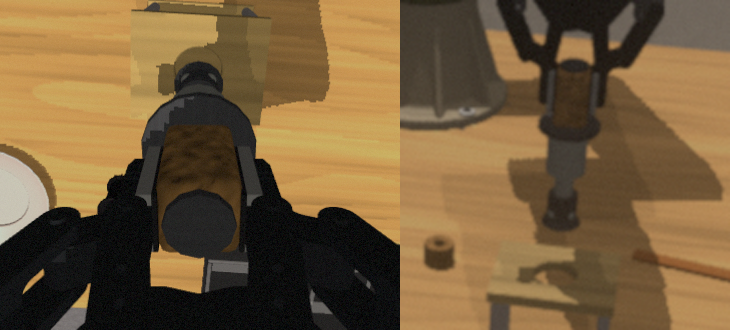

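The gun is held upright and has lifted clear of the stand; the weight reads about 2.5 N. I'll check how its axis sits in the tool frame by overlaying a model on the wrist picture.

```bash
python3 - <<'E'
from h import *
c=env.calibration("wrist"); M=np.linalg.inv(np.array(c["hand_eye"]));C=(np.array(c["camera_matrix"]),c["k1"],M[:3,:3],M[:3,3])
im=cv2.imread("pics/w2.png"); f=3; x0,y0=240,200
big=cv2.convertScaleAbs(cv2.resize(im[y0:y0+200,x0:x0+160],None,fx=f,fy=f,interpolation=cv2.INTER_CUBIC),alpha=2.2,beta=20)
clean=big.copy()
th=np.linspace(0,2*np.pi,60)
for z,r,col in((-.026,.0093,(0,255,0)),(.023,.026,(0,0,255)),(.029,.026,(255,0,255)),(.12,.0175,(255,255,0))):
    P=np.c_[r*np.cos(th),r*np.sin(th),0*th+z]; p=((proj(C,P)-[x0,y0]+.5)*f).astype(int); cv2.polylines(big,[p],True,col,1)
    print(z,proj(C,[[0,0,z]]))
cv2.imwrite("pics/w2o.png",cv2.resize(np.hstack([big,clean])[:, :],(800,500)))
E
```

```text
-0.026 [[318.26654807 372.88618585]]
0.023 [[318.32524412 301.97416975]]
0.029 [[318.33029582 295.86076266]]
0.12 [[318.38003238 235.58272306]]
```

View pics/w2o.png

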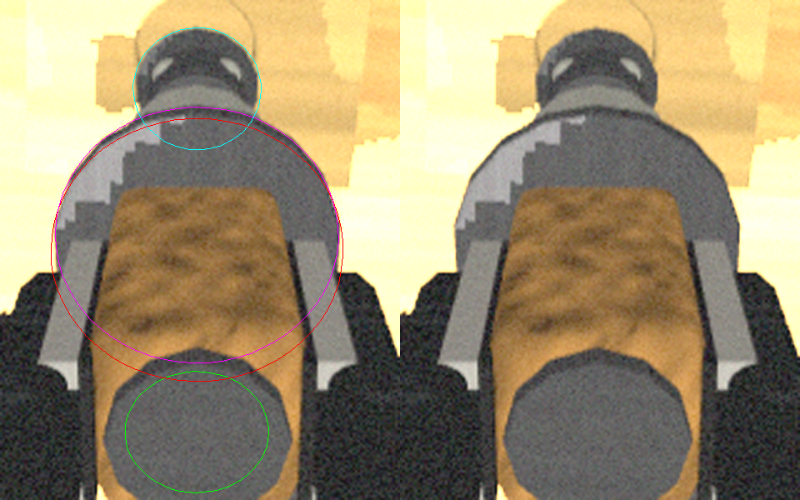

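The overlay matches: the gun axis coincides with the tool z axis to within about 1 mm. Next is the pre-approach, with the mouth about 45 mm out along the nipple axis.

```bash
cat >> h.py <<'E'
TIP=np.array([.5506,-.198,.1205]); PSI=np.radians(-19)
def D(psi=PSI,l=np.radians(28)): return np.array([-np.sin(l)*np.cos(psi),-np.sin(l)*np.sin(psi),np.cos(l)])
def goal(g,tip=TIP,psi=PSI,yaw=59):
    a=np.radians(yaw); return tip+D(psi)*(.120+g), pose(-D(psi),[np.cos(a),np.sin(a),0])
E
python3 - <<'E'
from h import *
p,r=goal(.045);print(p,D()); plan(p,r,-1,n=13)
E
```

```text
[ 0.47735748 -0.17278058  0.26618635] [-0.44389408  0.15284499  0.88294759]
[-1, -0.0313, -0.0095, 0.0011, -2.2, -0.22, 2.57]
[-1, -0.0317, -0.0081, 0.0009, -2.2, -0.22, 2.57]
[-1, -0.032, -0.0068, 0.0007, -2.2, -0.22, 2.57]
[-1, -0.0323, -0.0053, 0.0006, -2.2, -0.22, 2.57]
[-1, -0.0325, -0.0039, 0.0006, -2.2, -0.22, 2.57]
[-1, -0.0326, -0.0025, 0.0006, -2.2, -0.22, 2.57]
[-1, -0.0327, -0.001, 0.0006, -2.2, -0.22, 2.57]
[-1, -0.0327, 0.0004, 0.0008, -2.2, -0.22, 2.57]
[-1, -0.0326, 0.0018, 0.0009, -2.2, -0.22, 2.57]
[-1, -0.0325, 0.0033, 0.0011, -2.2, -0.22, 2.57]
[-1, -0.0323, 0.0047, 0.0014, -2.2, -0.22, 2.57]
[-1, -0.0321, 0.006, 0.0017, -2.2, -0.22, 2.57]
[-1, -0.0318, 0.0074, 0.0021, -2.2, -0.22, 2.57]
```

Call:
carry_out(moves=[-1,-0.02,-0.006,0.001,-1,-0.1,1.5,-1,-0.031,-0.009,0.001,-2.2,-0.2,2.6,-1,-0.032,-0.008,0.001,-2.2,-0.2,2.6,-1,-0.032,-0.006,0.001,-2.2,-0.2,2.6,-1,-0.032,-0.005,0.001,-2.2,-0.2,2.6])

```text
clock: 5.25
tcp_pos: [0.5348, 0.0929, 0.2708]
orientation: [0.064, 0.75, 0.656, 0.055]
wrist_force: [0.8, 0.0, -2.3]
finger_gap: 0.0274
```

Call:
carry_out(moves=[-1,-0.0325,-0.003,0.001,-2.2,-0.2,2.6,-1,-0.0325,-0.002,0.001,-2.2,-0.2,2.6,-1,-0.0325,-0.001,0.001,-2.2,-0.2,2.6,-1,-0.0325,0.001,0.001,-2.2,-0.2,2.6,-1,-0.02,0.001,0.001,-1,-0.1,1.5])

```text
clock: 5.88
tcp_pos: [0.4949, -0.0578, 0.2632]
orientation: [0.129, 0.808, 0.563, 0.112]
wrist_force: [1.4, -0.5, -2.9]
finger_gap: 0.0271
```

```bash
python3 - <<'E'
from h import *
p,r=goal(.045);st=env.get_state();print(st["tcp_pos"],p); plan(p,r,-1,n=4)
E
```

```text
[ 0.49489372 -0.05776254  0.26315055] [ 0.47735748 -0.17278058  0.26618635]
[-1, -0.0285, 0.0059, 0.0002, -2.14, -0.18, 2.24]
[-1, -0.0282, 0.007, 0.0006, -2.14, -0.18, 2.24]
[-1, -0.0279, 0.0081, 0.0009, -2.14, -0.18, 2.24]
[-1, -0.0276, 0.0091, 0.0013, -2.14, -0.18, 2.24]
```

Call:
carry_out(moves=[-1,-0.0285,0.006,0,-2.1,-0.2,2.2,-1,-0.028,0.007,0.0005,-2.1,-0.2,2.2,-1,-0.028,0.008,0.001,-2.1,-0.2,2.2,-1,-0.02,0.006,0,-1.6,-0.2,1.7,-1,0,0,0,0,0,0])

```text
clock: 6.5
tcp_pos: [0.4727, -0.1673, 0.2653]
orientation: [0.18, 0.839, 0.49, 0.153]
wrist_force: [-0.3, 0.1, -3.7]
finger_gap: 0.0272
```

```bash
python3 - <<'E'
from h import *
p,r=goal(.045);st=env.get_state();print(st["tcp_pos"],p); plan(p,r,-1,n=1)
for n in("scene","top","wrist"): shot(n,"a_"+n)
st=env.get_state()
s=cv2.imread("pics/a_scene.png");t=cv2.imread("pics/a_top.png");w=cv2.imread("pics/a_wrist.png")
q=rot(st["orientation"]); z=q.as_matrix()[:,2]
print("predicted mouth scene/top",proj(cam("scene"),st["tcp_pos"]+.12*z),proj(cam("top"),st["tcp_pos"]+.12*z), "tip",proj(cam("scene"),TIP),proj(cam("top"),TIP),proj(cam("wrist"),TIP))
f=4
a=cv2.resize(s[165:265,140:240],None,fx=f,fy=f,interpolation=cv2.INTER_CUBIC)
b=cv2.resize(t[195:295,390:490],None,fx=f,fy=f,interpolation=cv2.INTER_CUBIC)
cv2.imwrite("pics/a.png",cv2.convertScaleAbs(np.hstack([a,b]),alpha=1.7))
E
```

```text
[ 0.47268281 -0.16731639  0.26526385] [ 0.47735748 -0.17278058  0.26618635]
[-1, -0.0025, 0.0065, 0.002, -0.64, 0.24, 0.27]
predicted mouth scene/top [[197.57486409 201.13322476]] [[440.69785406 252.82683438]] tip [[188.10231563 222.89367557]] [[443.13693535 241.48552681]] [[314.20287015 227.88382415]]
```

View pics/a.png

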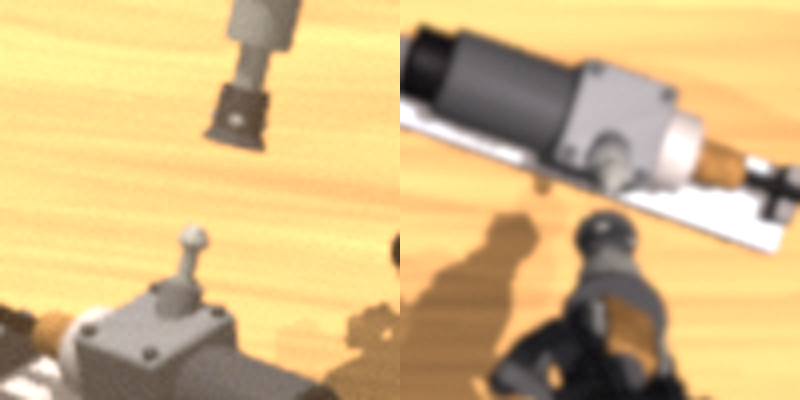

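View pics/a_wrist.png

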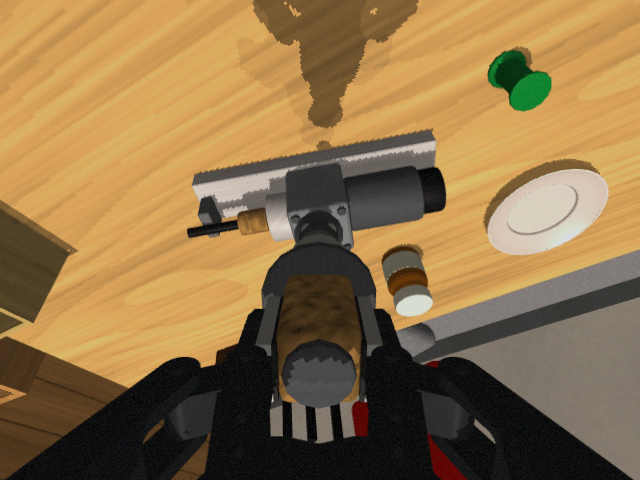

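The mouth appears about 1 px from its prediction in the scene view, and the nipple tip at (189,222.7) agrees with the estimate. Next I'll align on the axis at a 20 mm gap.

```bash
python3 - <<'E'
from h import *
p,r=goal(.02);plan(p,r,-1,n=2)
E
```

```text
[-1, -0.002, 0.0032, 0.0135, -0.33, 0.08, 0.21]
[-1, -0.002, 0.0032, 0.0135, -0.33, 0.08, 0.21]
```

Call:
carry_out(moves=[-1,-0.002,0.004,0.01,-0.3,0.1,0.2,-1,-0.002,0.0025,0.008,-0.3,0.1,0.2,-1,0,0,0.005,0,0,0,-1,0,0,0,0,0,0,-1,0,0,0,0,0,0])

```text
clock: 7.28
tcp_pos: [0.4884, -0.1747, 0.2455]
orientation: [0.181, 0.838, 0.49, 0.158]
wrist_force: [-0.8, 0.6, -2.4]
finger_gap: 0.027
```

```bash
cat >> h.py <<'E'
def report(n=8):
    st=env.get_state(); p=np.array(st["tcp_pos"]);q=rot(st["orientation"]);d=D();e=p-TIP
    print("t",st["clock"],"axial",(e@d).round(4),"lateral(tool)",q.inv().apply(e-d*(e@d)).round(4),"tilt err deg",np.degrees((q.inv()*goal(0)[1]).as_rotvec()).round(2))
    f=np.array(st["wrist_force"]);print("F",f.round(2),"tool",q.inv().apply(f).round(2),"tau",np.round(st["ft_torque"],2),"gap",round(st["finger_gap"],4))
E
python3 -c "
from h import *
report()"
```

```text
t 7.275 axial 0.1415 lateral(tool) [ 0.0018 -0.0003  0.    ] tilt err deg [-0.18 -0.18  0.16]
F [-0.8   0.56 -2.45] tool [-0.1  -1.99  1.73] tau [ 0.26  0.71 -0.01] gap 0.027
```

Call:
carry_out(moves=[-1,-0.002,0,0.006,0,0,0,-1,0,0,0.007,0,0,0,-1,0,0,0.006,0,0,0,-1,0,0,0.004,0,0,0,-1,0,0,0.004,0,0,0])

```text
clock: 7.9
tcp_pos: [0.5015, -0.181, 0.2217]
orientation: [0.182, 0.837, 0.49, 0.16]
wrist_force: [-0.4, 1.8, 2.4]
finger_gap: 0.0272
```

```bash
python3 - <<'E'
from h import *
report()
shot("scene","b_scene")
s=cv2.imread("pics/b_scene.png")
report()
cv2.imwrite("pics/b.png",cv2.convertScaleAbs(cv2.resize(s[165:265,140:240],None,fx=5,fy=5,interpolation=cv2.INTER_CUBIC),alpha=1.7))
E
```

```text
t 7.9 axial 0.1137 lateral(tool) [0.0004 0.0016 0.    ] tilt err deg [ 0.04 -0.28  0.19]
F [-0.37  1.75  2.41] tool [ 1.58  0.04 -2.55] tau [ 0.58 -0.21  0.35] gap 0.0272
t 7.95 axial 0.1135 lateral(tool) [0.0004 0.0017 0.    ] tilt err deg [ 0.06 -0.29  0.2 ]
F [2.72 0.93 0.45] tool [2.13 1.86 0.68] tau [ 0.48 -0.39  0.28] gap 0.027
```

View pics/b.png

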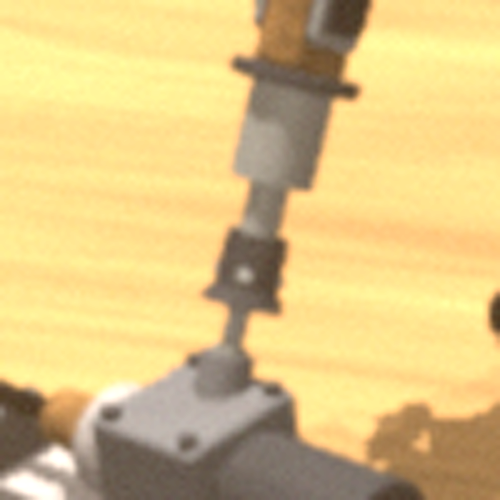

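The head is inside the mouth. The lateral force and moment agree on funnel-wall contact pushing the tool towards +x and +y, so I'll ease that way.

Call:
carry_out(moves=[-1,0.001,0.002,0,0,0.2,0,-1,0,0,0,0,0,0,-1,0,0,0,0,0,0,-1,0,0,0,0,0,0,-1,0,0,0,0,0,0])

```text
clock: 8.57
tcp_pos: [0.5031, -0.1811, 0.222]
orientation: [0.181, 0.837, 0.49, 0.161]
wrist_force: [0.8, 0.6, -1.7]
finger_gap: 0.027
```

```bash
python3 -c "
from h import *
report()"
```

```text
t 8.575 axial 0.1133 lateral(tool) [0.001 0.003 0.   ] tilt err deg [-0.04 -0.42  0.18]
F [ 0.77  0.62 -1.69] tool [ 0.75 -0.47  1.74] tau [0.35 0.46 0.05] gap 0.027
```

Call:
carry_out(moves=[-1,0.001,0.001,0.001,0,-0.4,0,-1,0,0,0.003,0,0,0,-1,0,0,0.003,0,0,0,-1,0,0,0,0,0,0,-1,0,0,0,0,0,0])

```text
clock: 9.2
tcp_pos: [0.5081, -0.1813, 0.2171]
orientation: [0.183, 0.838, 0.49, 0.158]
wrist_force: [-2.8, 1.6, 3.4]
finger_gap: 0.0274
```

```bash
python3 -c "
from h import *
report()"
```

```text
t 9.2 axial 0.1067 lateral(tool) [0.0028 0.0046 0.    ] tilt err deg [ 0.03 -0.07  0.22]
F [-2.8   1.61  3.38] tool [ 0.38 -1.3  -4.48] tau [0.55 0.67 0.2 ] gap 0.0274
```

Call:
carry_out(moves=[-1,0,0,0.002,0,0,0,-1,0,0,0.002,0,0,0,-1,0,0,0,0,0,0,-1,0,0,0,0,0,0,-1,0,0,0,0,0,0])

```text
clock: 9.82
tcp_pos: [0.5098, -0.1819, 0.2138]
orientation: [0.183, 0.838, 0.489, 0.158]
wrist_force: [-3.7, 2.7, 2.4]
finger_gap: 0.027
```

```bash
python3 -c "
from h import *
report()"
```

```text
t 9.825 axial 0.1029 lateral(tool) [0.0028 0.0047 0.    ] tilt err deg [ 0.05 -0.07  0.21]
F [-3.66  2.67  2.41] tool [ 0.83 -2.89 -4.16] tau [0.62 0.7  0.19] gap 0.027
```

Call:
carry_out(moves=[-1,0,0,0.002,0,0,0,-1,0,0,0.002,0,0,0,-1,0,0,0,0,0,0,-1,0,0,0,0,0,0,-1,0,0,0,0,0,0])

```text
clock: 10.45
tcp_pos: [0.5118, -0.1829, 0.2096]
orientation: [0.184, 0.838, 0.489, 0.158]
wrist_force: [-2.0, 1.6, 2.3]
finger_gap: 0.0267
```

```bash
python3 -c "
from h import *
report();report();env.read_camera('top');report();shot('scene','c_scene');report()
S=cam('scene');st=env.get_state();z=rot(st['orientation']).as_matrix()[:,2]
for k in (.029,.070,.095,.12):print(k,proj(S,st['tcp_pos']+k*z).round(1))
s=cv2.imread('pics/c_scene.png')
cv2.imwrite('pics/c.png',cv2.convertScaleAbs(cv2.resize(s[170:255,150:220],None,fx=7,fy=7,interpolation=cv2.INTER_CUBIC),alpha=1.7))
"
```

```text
t 10.45 axial 0.0982 lateral(tool) [0.0025 0.0047 0.    ] tilt err deg [ 0.04 -0.03  0.2 ]
F [-2.02  1.58  2.31] tool [ 0.63 -1.19 -3.18] tau [0.49 0.6  0.13] gap 0.0267
t 10.45 axial 0.0982 lateral(tool) [0.0025 0.0047 0.    ] tilt err deg [ 0.04 -0.03  0.2 ]
F [-2.02  1.58  2.31] tool [ 0.63 -1.19 -3.18] tau [0.49 0.6  0.13] gap 0.0267
t 10.5 axial 0.0982 lateral(tool) [0.0025 0.0047 0.    ] tilt err deg [ 0.05 -0.04  0.2 ]
F [-1.95  1.8   1.67] tool [ 0.8  -1.53 -2.61] tau [0.46 0.57 0.13] gap 0.0269
t 10.55 axial 0.0982 lateral(tool) [0.0025 0.0047 0.    ] tilt err deg [ 0.05 -0.03  0.2 ]
F [-1.75  2.11  2.23] tool [ 1.22 -1.26 -3.07] tau [0.48 0.61 0.2 ] gap 0.027
0.029 [[195.  189.5]]
0.07 [[190.2 209.4]]
0.095 [[187.4 221.4]]
0.12 [[184.5 233.4]]
```

View pics/c.png

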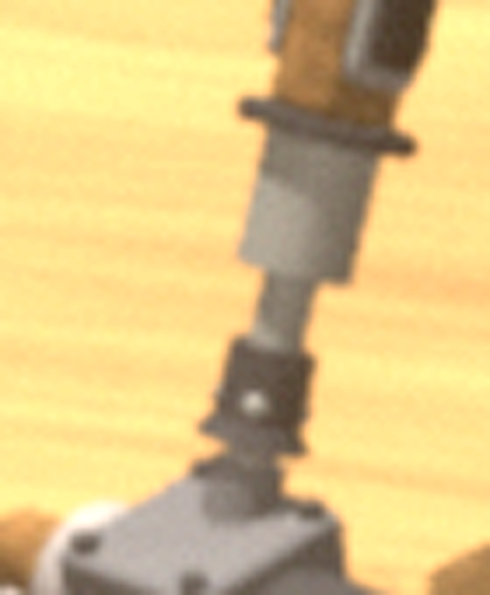

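The force dropped after a peak, as it would when the balls pass the head. If the coupler is home, the force should now rise by 0.5 N per mm, so I'll keep pushing in small steps.

Call:
carry_out(moves=[-1,0,0,0.002,0,0,0,-1,0,0,0.001,0,0,0,-1,0,0,0,0,0,0,-1,0,0,0,0,0,0,-1,0,0,0,0,0,0])

```text
clock: 11.18
tcp_pos: [0.5132, -0.1834, 0.2071]
orientation: [0.184, 0.838, 0.489, 0.158]
wrist_force: [-2.4, 1.7, 2.2]
finger_gap: 0.027
```

```bash
python3 -c "
from h import *
report();env.read_camera('top');report();env.read_camera('top');report()"
```

```text
t 11.175 axial 0.0953 lateral(tool) [0.0025 0.0048 0.    ] tilt err deg [ 0.06 -0.03  0.2 ]
F [-2.37  1.75  2.15] tool [ 0.6  -1.61 -3.22] tau [0.51 0.71 0.14] gap 0.027
t 11.225 axial 0.0953 lateral(tool) [0.0025 0.0048 0.    ] tilt err deg [ 0.06 -0.03  0.2 ]
F [-2.8   1.61  2.8 ] tool [ 0.33 -1.57 -3.96] tau [0.51 0.66 0.11] gap 0.0272
t 11.275 axial 0.0953 lateral(tool) [0.0025 0.0048 0.    ] tilt err deg [ 0.06 -0.03  0.2 ]
F [-2.86  1.86  3.01] tool [ 0.54 -1.63 -4.21] tau [0.5  0.72 0.12] gap 0.0273
```

Call:
carry_out(moves=[-1,0,0,0.002,0,0,0,-1,0,0,0.001,0,0,0,-1,0,0,0,0,0,0,-1,0,0,0,0,0,0,-1,0,0,0,0,0,0])

```text
clock: 11.9
tcp_pos: [0.5145, -0.1838, 0.2045]
orientation: [0.184, 0.838, 0.489, 0.158]
wrist_force: [-3.6, 2.0, 3.4]
finger_gap: 0.027
```

```bash
python3 -c "
from h import *
report();env.read_camera('top');report();env.read_camera('top');report()"
```

```text
t 11.9 axial 0.0923 lateral(tool) [0.0026 0.0048 0.    ] tilt err deg [ 0.07 -0.03  0.21]
F [-3.58  2.03  3.45] tool [ 0.39 -2.05 -4.94] tau [0.51 0.79 0.15] gap 0.027
t 11.95 axial 0.0923 lateral(tool) [0.0025 0.0048 0.    ] tilt err deg [ 0.07 -0.02  0.2 ]
F [-4.59  2.31  4.46] tool [ 0.25 -2.48 -6.33] tau [0.58 0.79 0.12] gap 0.0271
t 12.0 axial 0.0923 lateral(tool) [0.0025 0.0048 0.    ] tilt err deg [ 0.07 -0.02  0.2 ]
F [-3.58  3.33  3.63] tool [ 1.54 -2.56 -5.3 ] tau [0.54 0.86 0.12] gap 0.0269
```

Checking by image tracking: if the coupler was already home, it must stand still from the last picture to now, while the collar moves about 2.8 px.

```bash
python3 - <<'E'
from h import *
shot("scene","d_scene")
up=lambda f:cv2.resize(cv2.cvtColor(cv2.imread(f"pics/{f}.png"),cv2.COLOR_BGR2GRAY),None,fx=8,fy=8,interpolation=cv2.INTER_CUBIC)
def track(f1,f2,box,m=12):
    x,y,w,h=[v*8 for v in box];A=up(f1)[y:y+h,x:x+w];M=m*8
    B=up(f2)[y-M:y+h+M,x-M:x+w+M];r=cv2.matchTemplate(B,A,cv2.TM_CCOEFF_NORMED);_,v,_,l=cv2.minMaxLoc(r)
    return (np.array(l)-M)/8,round(v,3)
# c.png: px = 150+x/7,170+y/7
print("coupler c->d",track("c_scene","d_scene",(178,218,18,17)))
print("collar  c->d",track("c_scene","d_scene",(183,180,28,16)))
# b.png: px=140+x/5,165+y/5
print("coupler b->d",track("b_scene","d_scene",(180,210,18,18),16))
print("collar  b->d",track("b_scene","d_scene",(186,175,26,16),16))
S=cam("scene");print("px/mm along axis",(proj(S,TIP)-proj(S,TIP+.01*D()))[0]/10)
E
```

```text
coupler c->d (array([0., 0.]), 0.996)
collar  c->d (array([-0.75 ,  2.875]), 0.995)
coupler b->d (array([-2.5,  7.5]), 0.969)
collar  b->d (array([-3. , 10.5]), 0.992)
px/mm along axis [-0.1142338   0.47932914]
```

The coupler has not moved since the last picture while the collar moved 6 mm, so it is home and the nozzle is at about 6 mm. I'll push about 4 mm more.

Call:
carry_out(moves=[-1,0,0,0.002,0,0,0,-1,0,0,0.002,0,0,0,-1,0,0,0,0,0,0,-1,0,0,0,0,0,0,-1,0,0,0,0,0,0])

```text
clock: 12.68
tcp_pos: [0.5163, -0.1845, 0.2009]
orientation: [0.184, 0.838, 0.489, 0.158]
wrist_force: [-4.2, 3.0, 6.9]
finger_gap: 0.0269
```

```bash
python3 - <<'E'
from h import *
F=[]
shot("scene","e_scene")
for i in range(6):
    env.read_camera("top");s=env.get_state();F.append(rot(s["orientation"]).inv().apply(s["wrist_force"]))
print("meanF tool",np.mean(F,0).round(2));report()
up=lambda f:cv2.resize(cv2.cvtColor(cv2.imread(f"pics/{f}.png"),cv2.COLOR_BGR2GRAY),None,fx=8,fy=8,interpolation=cv2.INTER_CUBIC)
def track(f1,f2,box,m=16):
    x,y,w,h=[v*8 for v in box];A=up(f1)[y:y+h,x:x+w];M=m*8
    B=up(f2)[y-M:y+h+M,x-M:x+w+M];r=cv2.matchTemplate(B,A,cv2.TM_CCOEFF_NORMED);_,v,_,l=cv2.minMaxLoc(r)
    return (np.array(l)-M)/8,round(v,3)
print("coupler c->e",track("c_scene","e_scene",(178,218,18,17)),"collar c->e",track("c_scene","e_scene",(183,180,28,16)))
print("collar b->e",track("b_scene","e_scene",(186,175,26,16)))
im=cv2.imread("pics/e_scene.png")
cv2.imwrite("pics/e.png",cv2.convertScaleAbs(np.hstack([cv2.resize(im[170:255,150:220],(400,486),interpolation=cv2.INTER_CUBIC),cv2.resize(im[150:410,100:314],(400,486))]),alpha=1.6))
E
```

```text
meanF tool [ 0.42 -2.56 -7.37]
t 13.025 axial 0.0883 lateral(tool) [0.0025 0.0048 0.    ] tilt err deg [ 0.08 -0.02  0.21]
F [-5.1   2.55  5.84] tool [ 0.34 -2.34 -7.81] tau [0.52 0.93 0.15] gap 0.0269
coupler c->e (array([0., 0.]), 0.995) collar c->e (array([-1.125,  4.875]), 0.995)
collar b->e (array([-3.5, 12.5]), 0.99)
```

View pics/e.png

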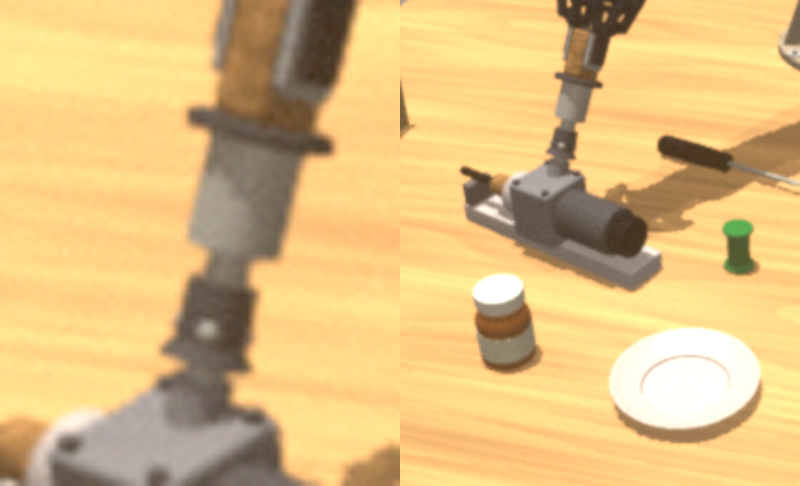

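The view shows the coupler seated just above the boss, with the gun in line with the nipple and the bystanders in view untouched. The spring force is about 9.4 N and the travel about 10 mm, so I'm handing in.

```bash
python3 -c "
from h import *
report();print(env.hand_in())"
```

```text
t 13.025 axial 0.0883 lateral(tool) [0.0025 0.0048 0.    ] tilt err deg [ 0.08 -0.02  0.21]
F [-5.1   2.55  5.84] tool [ 0.34 -2.34 -7.81] tau [0.52 0.93 0.15] gap 0.0269
the job is handed in; nothing more can be done
None
```

The gun is out of its stand and its coupler is snapped fully home on the nipple. I handed the job in at 13.0 s, still gripping at 80 N and pushing with the spring about half compressed.

- **Coupler home:** over the last 10 mm of push the coupler did not move in the scene images, while the collar moved about 10 mm. The push force had dropped from about 6.5 N to 5 N just before, as expected at the snap.
- **Spring:** image tracking puts the nozzle travel at about 10 mm of 20. The mean push is about 9.4 N, against 9 N expected at half travel, and the highest push I read was about 10 N.
- **Squareness:** the tool is within 0.1° of my estimate of the nipple axis, which itself is good to about 1°.
- **Bench:** the bystanders I could see in the last picture were where they started. I did not check the rest again, but the arm went nowhere near them at bench height.

**Where checks disagreed:** the final position is about 5 mm sideways from my camera estimate of the nipple tip, and the coupler seated about 3 mm sooner along the axis than predicted. I corrected the sideways part by force when the head touched the funnel wall, and judged seating and compression from the image tracking and force instead.

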